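Cover the gauge pot and present its opened dial padlock

TASK

Close the gauge pot: set the loose cover onto its rim so that it sits fully home and level with the pot's staple standing up through the collar, and let go of it. Then, with the padlock still in its cradle, turn the dial clockwise, feeling for its clicks, until it sits in the notch with its white pointer line at the white mark on the shackle side, and pull the shackle out to its stop. Finally lift the open padlock out, hold it level in the air close above the pot's staple without touching the pot or cover, and finish while still holding it there; leave the small bottle, the plug gauge and the loose milled block on the right alone.

Things in the scene. Friction and masses are not known exactly. Their poses are not given: they have to be found in the camera images.
- pot: round steel pot bolted to the bench, outer diameter 100, wall 4, rim 60 above the bench, on a flange of diameter 124. A stem of diameter 12 (23 wide, 3 thick cap at 92 to 95) rises in its centre and carries the staple, a small U eye 21 wide, 5 thick, top 119 above the bench. Origin: centre of the underside, z up
- pot_rim (a point): centre of the pot's mouth, level with the rim, 60 above the bench
- pot_eye (a point): top of the staple, on the pot's axis, 119 above the bench
- cover: loose round aluminium cover, 160 g, right way up. From below: spigot ring 6 high, diameter 80 below to 87 above (enters the pot's 92 wide mouth); disc of diameter 108, 4 thick, that rests on the rim; upright collar, outer diameter 40, 32 high, with a 30 wide through hole for the staple. Origin: centre of the spigot's lower edge, z up; height 42. Seated, its origin is 54 above the pot's
- cover_grip (a point): on the collar's axis, 34 above the cover's origin, a good height for the middle of the finger pads; grip the collar across its 40 mm diameter
- cradle: fixed grey plastic cradle, block 106 x 78, 30 high (foot 126 long) on which the padlock lies; end lips 10 high and four side stops 8 high (28 to 42 from the middle along x) hold the lock with 1.5 play; the middle of both sides is open. Origin: centre of the underside; x axis along the lock, -x is the shackle side
- lock: loose large steel dial padlock (0.48 kg in all) lying on its back in the cradle, dial up. Body 84 (x) x 64 (y) x 36 (z). Origin: centre of its underside, x and y as the cradle's, z up; shackle to -x. The dial stands on the top face and reaches 59 above the origin
- lock_grip (a point): on the lock's axis, 30 above its origin: a TCP height to take the body from above across its 64 mm width (along lock y), fingers each side of the dial and above the side stops
- dial_grip (a point): on the dial's axis, 52 above the lock's origin: middle of the dial's grip bar. Black disc of diameter 47, 5 thick, on the lock's top face, with a bar 40 long, 12 wide and 18 high across it (top 59 above the lock's origin). Its x axis runs along the bar; the white pointer line is at the bar's -x end
- lock_dial (a joint): dial angle in rad: 0 = pointer at the white mark (towards the shackle), growing counter-clockwise seen from above. Clicks into a notch every 0.349 rad (20 degrees) with about 0.05 N m and centres itself; range -0.5 to 1.6; starts 2 to 4 notches counter-clockwise of the mark. The shackle is free only in the notch at 0
- shackle_bow (a point): middle of the shackle's straight cross bar: round steel, diameter 8, along lock y, 18 above the lock's origin (48 above the bench in the cradle), 60 ahead of the body's face when shut; its legs are 54 apart, so there is a clear opening of 46 x 56 inside the loop for a finger
- lock_shackle (a joint): shackle travel in m: 0 = shut, 0.022 = pulled out to its stop along lock -x; slides with about 2 N of friction and stays where it is left; about 2 mm of play while locked
- plug_gauge: loose plug gauge, 18 x 102 x 18, near right of the bench, a bystander
- glue_bottle: loose small red bottle, 25 x 44 x 103, standing near right of the bench, a bystander
- work_block_1: loose milled aluminium block, 34 x 62 x 22, right of the bench, a bystander
Things that resemble listed ones, but are neither listed nor needed, are in the scene too. There is more than one size of the cover; the one meant has the size given above.

How it is judged:
By the outcome, as a careful person would: the job done as asked, in the order asked, and still so for the second after the job is handed in, while the arm keeps its last pose, push and grip.
It also fails if it takes over 72 s, if anything falls off the work surface, if the arm or the gripper's body presses on something with over 40 N, if the wrist force passes 120 N, or if a joint passes its speed limit or range.

ROBOT

A 6-joint arm with a two-finger parallel gripper is mounted at the origin on a cart in front of the work surface, level with it; the furniture and walls round the work are solid. World frame = base frame: x ahead of the robot, y to its left, z up, the work surface at z = 0. Lengths are in mm, angles in rad, forces in N, time in s.
With the tool pointing down it reaches from about 300 to 850 mm from the base axis. Payload 4.2 kg.
Tool frame: the origin (TCP) lies between the finger pads, 19 mm behind the fingertips; this is the grasp point; z points along the fingers, y is the line along which they close (so a half turn about z gives the same grasp; the last joint's range is limited). The gripper opens to 91 mm and grips with 3 to 60 N. Pads are 32 mm wide; open, the fingers measure 118 mm over their backs; the gripper's body (76 mm by 178 mm) begins 60 mm behind the grasp point.
Start: joints at [-1.153, 0.32, 1.565, -0, 1.257, -0.02], TCP at [243.775, -520.783, 232.776] pointing down, gripper open.
Joint ranges: [-3.11, 3.11], [-0.84, 2.01], [0.21, 2.61], [-1.34, 4.49], [0.05, 2.63], [-2.56, 2.56]. Speed limits (rad/s): [2.57, 2.57, 3.14, 3.14, 3.14, 3.14].

INTERFACE

Orientations are given as a unit quaternion [w, x, y, z].
In Python, from station import sensors, eyes, arm gives the robot as it stands.
- The arm moves only by the tool arm_command, never from a script. Its argument "targets" is a list of rows, each a list of 7 numbers: the shift along the tool's x, y, z in cm, then the turn, a rotation vector about the tool's x, y, z in units of 10 degrees (1.0 is 10 degrees), then the closure, from 0 (fully open) to 1 (shut). A call has 1 to 10 rows; each row is the pose to reach, as a shift and turn from the pose commanded when the call began, along the tool's axes at that moment; what a row does not reach only later rows make up. A row lasts 1/8 s, in which the tool goes at most 62.5 mm and 10.7 degrees, less where a joint would pass 70% of its speed; a pose out of reach is approached as far as the arm can. A call with a gripper value outside its range is refused whole. The fingers move at their own pace and stop on an object; the grip force is fixed at half the most. Time passes only in rows, so rows that repeat a pose let the fingers close. It gives the time, the measured TCP pose, the force, the opening and the grip force at its end, in the units of the state.
- sensors.observe(): the state, without advancing time (a new reading comes with each control period).
- eyes.read_camera(name): name is "scene" or "top"; returns a dict with "img" (480x640x3 uint8, red, green, blue), "fx", "fy", "cx", "cy" (pixels), "rvec" (rotation vector, rad) and "tvec" (3), from world to camera coordinates, as OpenCV has them. Camera axes: x right, y down, z forward; pixel columns grow to the right and rows downward; lengths in mm; the calibration is good to about 2 mm. A picture is of the moment at which its call begins. There is no depth.
- arm.close_job(): hands the job in; it is judged then, once.
Trained networks look in a picture, given as the dict that the camera call returned (one of the last four; its "shot" number tells which), for a name from the list of things; names that differ only in an ending like _2 or _b are one class to them, and where a whole thing is asked for, a point or a joint stands for the part that bears it (a point fixed in the world has none). Each returns a list of dicts, best first, with "p" (0 to 1); they miss things now and then, are a little off and sometimes report something else, mostly with a low value. They report only what shows in the picture. A call takes as long as a camera call. They do not tell look-alikes from the thing itself.
- eyes.recognise(thing, picture): "point" ([x, y, z] in mm, in world coordinates, good to about 4 mm: the middle of the surface that is visible of it).
The state is a dict: "time": time; "qpos": joint angles; "qvel": joint speeds; "effort": joint torques, N m; "eef_pos": TCP position; "ee_rot": TCP orientation; "wrist_force": force on the tool from outside, world axes, zero at the start; "torque": the same for the moment, N m; "gripper_width": finger opening in mm; "gripper_force": force on a finger pad.
Only numpy, scipy, OpenCV 4.12 (cv2) and the standard library are available. Lean on these libraries where they do the work, as an engineer would, in place of code of your own. Each camera call takes 0.05 s, during which the arm holds its last target. There are 200 camera calls.

## Working session

There is one attempt and no reset: what is moved stays moved. The work goes in short steps, Python scripts to look and compute and a tool call to move; the robot and the scene stay as the last step left them, time stands still between calls to the robot, and variables do not carry over. Pictures are saved under pics/ and viewed, at most 10 in all, crops included, and the job is handed in when it is done.

Besides the shell and the picture viewer there is one more tool, called after "Emit:" as a command line: name --pt "numbers of a row" for each row, then --argument value for the rest. arm_command: Moves the arm, as the interface text tells. Its arguments: {"type":"object","properties":{"targets":{"type":"array"}},"required":["targets"]}

```bash
mkdir -p pics
cat > h.py <<'E'
import numpy as np, cv2
from station import sensors, eyes, arm
from scipy.spatial.transform import Rotation as R
def shot(cam,name=None):
    p=eyes.read_camera(cam)
    if name: cv2.imwrite(f'pics/{name}.png',cv2.cvtColor(p['img'],cv2.COLOR_RGB2BGR))
    return p
def KR(p):
    K=np.array([[p['fx'],0,p['cx']],[0,p['fy'],p['cy']],[0,0,1.]]);return K,cv2.Rodrigues(np.array(p['rvec'],float))[0],np.array(p['tvec'],float).ravel()
def proj(p,X):
    K,Rm,t=KR(p);c=K@(Rm@np.array(X,float).reshape(-1,3).T+t[:,None]);return (c[:2]/c[2]).T
def unproj(p,uv,z):
    K,Rm,t=KR(p);o=-Rm.T@t;d=Rm.T@np.linalg.inv(K)@np.array([uv[0],uv[1],1.]);return o+d*(z-o[2])/d[2]
def st():
    s=sensors.observe();q=s['ee_rot'];print('t',s['time'],'pos',np.round(s['eef_pos'],1),'q',np.round(q,4),'F',np.round(s['wrist_force'],1),'w',s['gripper_width'],s['gripper_force']);return s
def go(X,s=None):
    "shift in tool cm from the measured pose to world point X"
    s=s or sensors.observe();q=s['ee_rot'];r=R.from_quat([q[1],q[2],q[3],q[0]]);return np.round(r.inv().apply(np.array(X)-s['eef_pos'])/10,2)
E
python3 - <<'E'
from h import *
s=st();q=s['ee_rot'];print(np.round(R.from_quat([q[1],q[2],q[3],q[0]]).as_matrix(),3))
for c in('scene','top'):
    p=shot(c,c+'0');K,Rm,t=KR(p);print(c,K[0,0],-Rm.T@t)
    for n in('pot','cover','cradle','lock','lock_dial','shackle_bow','plug_gauge','glue_bottle','work_block_1'):
        for d in eyes.recognise(n,p)[:4]: print(n,np.round(d['p'],2),np.round(d['point']),np.round(proj(p,d['point'])[0]))
E
```

```text
t 0.0 pos [ 243.6 -520.4  231.9] q [-8.000e-04  9.761e-01  2.172e-01 -2.000e-04] F [-1.1 -0.3  0.3] w 91.22532787333056 0.0
[[ 0.906  0.424 -0.001]
 [ 0.424 -0.906  0.002]
 [ 0.    -0.002 -1.   ]]
scene 612.9592632946509 [-733.69231807 -878.99740803  750.94726622]
pot 0.75 [ 374. -465.   47.] [418. 313.]
pot 0.7 [ 526. -251.   33.] [363. 267.]
cover 0.58 [449. -32.  11.] [276. 265.]
cover 0.21 [ 526. -254.   36.] [364. 267.]
cradle 0.6 [545. 208.  21.] [229. 230.]
lock 0.95 [563. 221.  62.] [228. 214.]
lock 0.19 [547. 209.  23.] [229. 229.]
lock_dial 0.5 [ 527. -254.   33.] [364. 268.]
lock_dial 0.44 [581. 231.  77.] [229. 207.]
shackle_bow 0.66 [498. 197.  45.] [221. 228.]
plug_gauge 0.53 [ 367. -351.   15.] [369. 312.]
glue_bottle 0.84 [ 372. -467.   47.] [418. 314.]
work_block_1 0.78 [ 445. -563.   28.] [470. 319.]
top 549.8438751578183 [ 385.93237061 -140.78398619 1463.52949624]
cover 0.65 [462. -18.   7.] [262. 247.]
cover 0.64 [364. 285.  13.] [145. 281.]
cradle 0.71 [566. 211.  35.] [174. 204.]
cradle 0.55 [464. -24.  11.] [264. 246.]
lock 0.73 [577. 232.  67.] [163. 198.]
lock 0.18 [ 394. -452.   60.] [429. 277.]
lock_dial 0.83 [585. 234.  73.] [162. 195.]
shackle_bow 0.54 [509. 197.  52.] [177. 225.]
plug_gauge 0.69 [ 370. -346.   16.] [385. 285.]
glue_bottle 0.65 [ 389. -454.   61.] [430. 279.]
glue_bottle 0.6 [588. 236.  72.] [161. 193.]
glue_bottle 0.17 [ 544. -248.    5.] [349. 218.]
work_block_1 0.9 [ 459. -555.   26.] [466. 253.]
```

View pics/scene0.png

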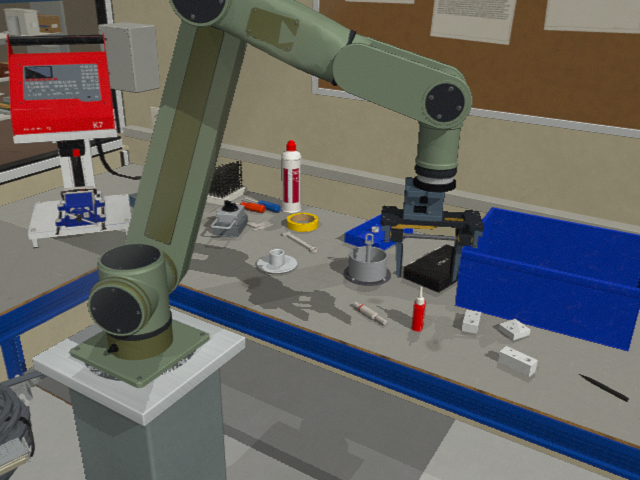

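View pics/top0.png

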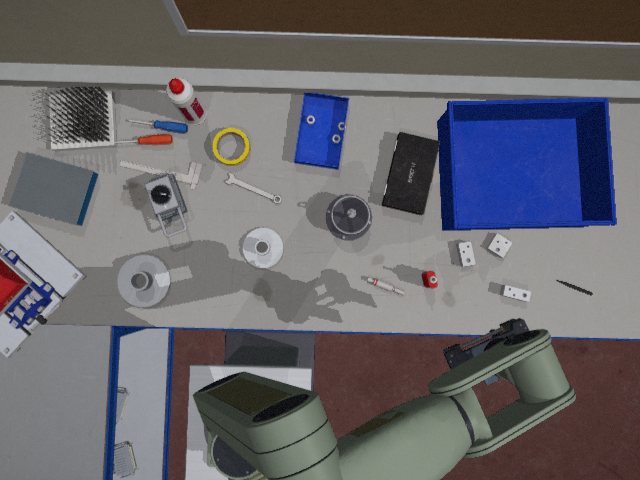

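Scene view: lock and cradle at (228,214), cover at (277,262), pot at (367,265); the second cover is hidden behind the arm. Top view: the candidates for the cover are the disc at (263,247), about 41 px across (108 mm), and the one at (144,281), about 54 px (about 140 mm). I choose (263,247) and check it in a close crop, alongside the pot at (349,216) and the lock at (165,205).

```bash
cat > m.py <<'E'
from h import *
p=shot('top'); im=cv2.cvtColor(p['img'],cv2.COLOR_RGB2BGR)
def c(u,v,h,s): return cv2.resize(im[v-h:v+h,u-h:u+h],(s,s),interpolation=cv2.INTER_CUBIC)
cv2.imwrite('pics/crop1.png',np.hstack([np.vstack([c(263,247,30,300),c(349,216,30,300)]),cv2.resize(im[160:250,130:205],(500,600),interpolation=cv2.INTER_CUBIC)]))
g=cv2.cvtColor(im,cv2.COLOR_BGR2GRAY)
def circ(u,v,z,rs,rad=8):
    # best circle: maximise mean radial gradient along the projected circle
    G=cv2.GaussianBlur(g,(0,0),.8).astype(np.float32);c0=unproj(p,(u,v),z);a=np.linspace(0,2*np.pi,180)
    best=[]
    for r in rs:
        for dx in np.arange(-rad,rad+.1,1):
            for dy in np.arange(-rad,rad+.1,1):
                f=lambda rr:cv2.remap(G,*[k.astype(np.float32).reshape(1,-1) for k in proj(p,np.c_[c0[0]+dx+rr*np.cos(a),c0[1]+dy+rr*np.sin(a),0*a+z]).T],cv2.INTER_LINEAR)
                best.append((np.mean(np.abs(f(r+2)-f(r-2))),r,c0[0]+dx,c0[1]+dy))
    best.sort(reverse=True);return np.round(best[0],1)
print('cover small',circ(263,247,10,range(48,60)))
print('collar',circ(262,247,42,range(17,24)))
print('cover big',circ(144,281,12,range(60,80)))
print('pot flange?',circ(349,217,8,[62]),'rim',circ(349,214,60,[50]))
E
python3 m.py
```

```text
cover small [ 29.7  53.  460.7 -21.3]
collar [ 25.8  17.  461.9 -18.4]
cover big [ 21.8  68.  365.9 288.5]
pot flange? [  23.    62.   548.9 -247.3] rim [  23.2   50.   552.8 -242.3]
```

View pics/crop1.png

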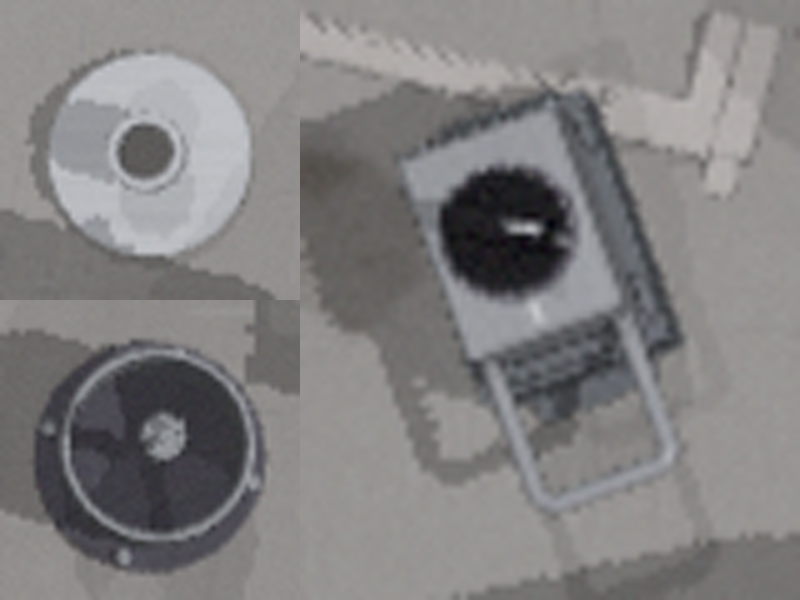

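The crop confirms the left-top disc is the 108 mm cover (fitted radius 53; the other one fits at 68). The pot rim ring is clear. The lock shows its pointer towards the image right, about 60° CCW of the white mark near crop pixel (537,312), so 3 notches. Next I refine the numbers.

```bash
cat > m2.py <<'E'
from h import *
a=np.linspace(0,2*np.pi,240)
def fit(p,c0,z,ri,ro,rad=9,s=1.0,bright=True):
    "ring ri..ro brighter than both sides"
    G=cv2.GaussianBlur(cv2.cvtColor(p['img'],cv2.COLOR_RGB2GRAY),(0,0),.6).astype(np.float32)
    def f(x,y,r): 
        q=proj(p,np.c_[x+r*np.cos(a),y+r*np.sin(a),0*a+z]).astype(np.float32);return cv2.remap(G,q[None,:,0].copy(),q[None,:,1].copy(),cv2.INTER_LINEAR)[0]
    b=[]
    for dx in np.arange(-rad,rad+.1,s):
        for dy in np.arange(-rad,rad+.1,s):
            x,y=c0[0]+dx,c0[1]+dy
            b.append(((np.mean(np.clip(f(x,y,ri+2)-f(x,y,ri-2),-50,50)) if ri else 0)+(np.mean(np.clip(f(x,y,ro-2)-f(x,y,ro+2),-50,50)) if ro else 0),x,y))
    b.sort(reverse=True);return np.round(b[0],1)
if __name__=='__main__':
    t=shot('top');s=shot('scene')
    for n,p in(('top',t),('scene',s)):
        print(n,'rim',fit(p,(550,-245),60,46,50),'cover',fit(p,(461,-20),10,0,54),'collar',fit(p,(461,-20),42,15,20))
    crop=lambda q:(130+(q[0]-300)/6.667-.4,160+q[1]/6.667-.4)
    C=np.array([unproj(t,crop(q),66) for q in((400,158),(552,98),(622,305),(472,362))])
    print('sides',[round(np.linalg.norm(C[i]-C[i-1]),1) for i in range(4)],'ctr',C.mean(0))
    d=(C[0]+C[1]-C[2]-C[3]);print('x ang',np.degrees(np.arctan2(d[1],d[0])))
    d=(C[0]-C[1]+C[3]-C[2]);print('y ang',np.degrees(np.arctan2(d[1],d[0])))
    print('dial',unproj(t,crop((507,231)),71),'bow',unproj(t,crop((613,487)),48),'mark',unproj(t,crop((537,312)),66))
    print('ptr',unproj(t,crop((508,226)),89),unproj(t,crop((538,230)),89))
    print(go((461,-20,134)))
E
python3 m2.py
```

```text
top rim [  64.2  549.  -248. ] cover [ 32.8 460.  -21. ] collar [ 55.8 461.  -21. ]
scene rim [  14.2  553.  -250. ] cover [ 22.5 462.  -24. ] collar [ 21.7 464.  -23. ]
sides [np.float64(84.1), np.float64(62.4), np.float64(85.0), np.float64(61.0)] ctr [586.98392619 237.37704804  66.        ]
x ang 21.44005447170986
y ang 113.11811683595509
dial [586.03117085 237.7257059   71.        ] bow [490.73120744 198.40117437  48.        ] mark [555.80342932 226.15051491  66.        ]
ptr [585.3563872  232.54617438  89.        ] [584.14740601 221.18216201  89.        ]
[ 40.9  -36.15   9.88]
```

Emit:
arm_command --pt "6 -5 1 0 0 0 0" --pt "12 -10 2 0 0 0 0" --pt "18 -15 3 0 0 0 0" --pt "24 -20 4 0 0 0 0" --pt "30 -25 5 0 0 0 0" --pt "36 -31 7 0 0 0 0" --pt "41 -36.1 9 0 0 0 0" --pt "41 -36.1 9 0 0 0 0" --pt "41 -36.1 9 0 0 0 0" --pt "41 -36.1 9 0 0 0 0"

```text
time: 2.4
eef_pos: [462.6, -17.2, 142.0]
ee_rot: [-0.0, 0.976, 0.22, -0.0]
wrist_force: [-0.3, 0.3, 0.8]
gripper_width: 91.4
gripper_force: 0.0
```

Run:
```python
from h import *
st();print(go((461.5,-22,36)))
```

```text
t 2.4 pos [462.6 -17.2 142. ] q [-3.000e-04  9.755e-01  2.199e-01 -5.000e-04] F [-0.3  0.3  0.8] w 91.39240667518686 0.0
[-0.29  0.4  10.6 ]
```

Emit:
arm_command --pt "-0.3 0.4 4 0 0 0 0" --pt "-0.3 0.4 8 0 0 0 0" --pt "-0.3 0.4 10 0 0 0 0" --pt "-0.3 0.4 10.6 0 0 0 0" --pt "-0.3 0.4 10.6 0 0 0 0.3" --pt "-0.3 0.4 10.6 0 0 0 0.5" --pt "-0.3 0.4 10.6 0 0 0 0.8" --pt "-0.3 0.4 10.6 0 0 0 0.8" --pt "-0.3 0.4 10.6 0 0 0 0.8" --pt "-0.3 0.4 10.6 0 0 0 0.8"

```text
time: 3.65
eef_pos: [461.0, -24.8, 36.9]
ee_rot: [-0.0, 0.976, 0.217, -0.0]
wrist_force: [-1.7, 0.9, 2.6]
gripper_width: 39.0
gripper_force: 30.0
```

Run:
```python
from h import *
st();print(go((550.5,-249,160)))
```

```text
t 3.65 pos [461.  -24.8  36.9] q [-1.000e-04  9.762e-01  2.170e-01 -0.000e+00] F [-1.7  0.9  2.6] w 38.95775769326133 30.000268751755357
[ -1.39  24.1  -12.32]
```

Emit:
arm_command --pt "0 0 -5 0 0 0 0.8" --pt "0 0 -10 0 0 0 0.8" --pt "0 0 -14 0 0 0 0.8" --pt "-0.3 5 -14 0 0 0 0.8" --pt "-0.6 10 -14 0 0 0 0.8" --pt "-0.9 15 -14 0 0 0 0.8" --pt "-1.2 20 -14 0 0 0 0.8" --pt "-1.4 24.1 -14 0 0 0 0.8" --pt "-1.4 24.1 -14 0 0 0 0.8" --pt "-1.4 24.1 -14 0 0 0 0.8"

```text
time: 4.9
eef_pos: [549.7, -248.4, 175.9]
ee_rot: [-0.001, 0.976, 0.217, -0.001]
wrist_force: [0.5, -0.5, -1.9]
gripper_width: 39.0
gripper_force: 30.0
```

Emit:
arm_command --pt "0 0 0 0 0 0 0.8" --pt "0 0 0 0 0 0 0.8"

```text
time: 5.15
eef_pos: [550.3, -248.1, 177.0]
ee_rot: [-0.0, 0.976, 0.218, -0.0]
wrist_force: [0.3, -0.4, -1.2]
gripper_width: 38.6
gripper_force: 30.0
```

Run:
```python
from h import *
from m2 import fit
s=st();x,y,z=s['eef_pos']
for i in range(3): st()
for c in('top','scene'):
    p=shot(c,c+'1');print(c,'disc',fit(p,(x,y),z-24,0,54),'rim',fit(p,(550,-249),60,46,50))
im=cv2.imread('pics/scene1.png');u,v=map(int,proj(p,(550,-249,110))[0]);a=cv2.resize(im[v-75:v+75,u-75:u+75],(400,400),interpolation=2)
im=cv2.imread('pics/top1.png');u,v=349,216;b=cv2.resize(im[v-50:v+50,u-50:u+50],(400,400),interpolation=2)
cv2.imwrite('pics/crop2.png',np.hstack([a,b]))
```

```text
t 5.15 pos [ 550.3 -248.1  177. ] q [-0.      0.976   0.2177 -0.    ] F [ 0.3 -0.4 -1.2] w 38.645898822459614 29.999293154105544
t 5.15 pos [ 550.3 -248.1  177. ] q [-0.      0.976   0.2177 -0.    ] F [ 0.3 -0.4 -1.2] w 38.645898822459614 29.999293154105544
t 5.15 pos [ 550.3 -248.1  177. ] q [-0.      0.976   0.2177 -0.    ] F [ 0.3 -0.4 -1.2] w 38.645898822459614 29.999293154105544
t 5.15 pos [ 550.3 -248.1  177. ] q [-0.      0.976   0.2177 -0.    ] F [ 0.3 -0.4 -1.2] w 38.645898822459614 29.999293154105544
top disc [  12.6  545.3 -241.1] rim [  11.9  559.  -243. ]
scene disc [  25.   545.3 -255.1] rim [  15.1  553.  -250. ]
```

View pics/crop2.png

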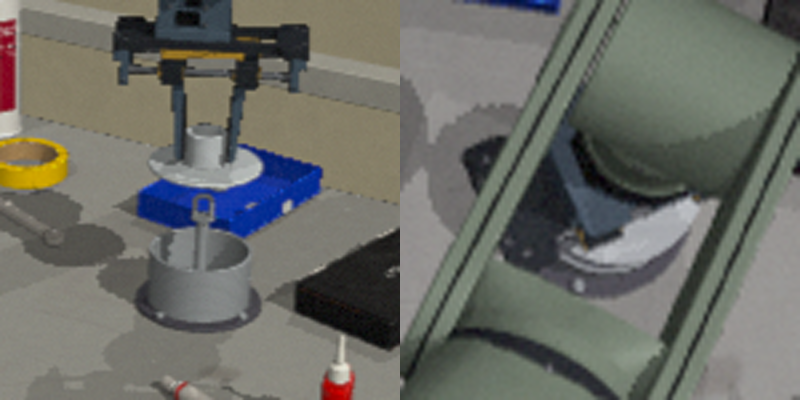

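The crop shows the cover held level with the collar axis over the staple (about column 205 in the left crop). The top camera's view is blocked by the arm. I refine from the scene camera.

Run:
```python
from h import *
from m2 import fit
p=shot('scene')
for dz in(-3,0,3): print(dz,'disc',fit(p,(552,-249),177-24+dz,0,54,14),'collar',fit(p,(552,-249),177+8+dz,15,20,14),'rim',fit(p,(552,-249),60+dz,46,50,10))
im=cv2.imread('pics/scene1.png')
g=cv2.cvtColor(im,cv2.COLOR_BGR2GRAY)
# columns of staple/collar/disc/rim along image rows
for n,z in(('disc',151),('collar',180),('staple',112),('pot',40)):
    u,v=proj(p,(550.5,-249,z))[0];r=int(round(v));print(n,round(u,1),r,g[r,int(u)-32:int(u)+33].tolist())
```

```text
-3 disc [  25.1  552.  -252. ] collar [  21.  555. -247.] rim [  15.1  558.  -247. ]
0 disc [  24.8  546.  -255. ] collar [  20.8  547.  -251. ] rim [  15.1  553.  -250. ]
3 disc [  24.5  539.  -258. ] collar [  20.8  541.  -254. ] rim [  14.7  547.  -253. ]
disc 369.3 222 [135, 135, 135, 132, 135, 135, 134, 133, 135, 132, 132, 119, 149, 163, 160, 162, 160, 125, 99, 92, 93, 97, 128, 140, 106, 89, 92, 100, 122, 134, 145, 150, 158, 163, 166, 168, 173, 170, 129, 98, 125, 139, 123, 152, 167, 166, 166, 167, 167, 170, 171, 173, 184, 181, 108, 44, 33, 32, 37, 42, 33, 29, 40, 42, 30]
collar 369.9 211 [124, 128, 126, 128, 127, 126, 126, 125, 126, 127, 125, 127, 125, 128, 129, 128, 124, 127, 125, 126, 124, 87, 66, 62, 42, 50, 100, 137, 139, 128, 120, 117, 118, 116, 113, 112, 109, 108, 104, 99, 99, 60, 52, 68, 70, 71, 115, 127, 124, 125, 127, 126, 124, 126, 122, 125, 124, 125, 123, 125, 125, 125, 124, 127, 129]
staple 368.6 236 [136, 133, 129, 107, 95, 95, 92, 93, 74, 46, 31, 31, 39, 35, 38, 30, 33, 33, 34, 36, 44, 48, 47, 52, 59, 56, 55, 53, 54, 80, 84, 70, 54, 53, 53, 69, 87, 68, 57, 62, 59, 58, 61, 59, 57, 60, 58, 55, 51, 58, 63, 66, 62, 57, 47, 53, 53, 46, 42, 45, 49, 45, 45, 66, 108]
pot 367.2 261 [94, 92, 92, 93, 89, 92, 94, 91, 93, 94, 93, 95, 94, 80, 70, 69, 72, 77, 77, 80, 86, 89, 95, 107, 124, 122, 122, 121, 114, 126, 104, 92, 113, 128, 129, 101, 86, 84, 86, 85, 86, 91, 88, 99, 129, 150, 147, 134, 130, 126, 119, 115, 119, 124, 125, 124, 123, 124, 124, 124, 125, 127, 125, 125, 124]
```

Emit:
arm_command --pt "0 0 1.5 0 0 0 0.8" --pt "0 0 2.5 0 0 0 0.8" --pt "0 0 3.5 0 0 0 0.8" --pt "0 0 4.5 0 0 0 0.8" --pt "0 0 5.5 0 0 0 0.8" --pt "0 0 6.5 0 0 0 0.8" --pt "0 0 7.2 0 0 0 0.8" --pt "0 0 7.6 0 0 0 0.8" --pt "0 0 7.6 0 0 0 0.8"

```text
time: 6.42
eef_pos: [550.5, -249.1, 100.6]
ee_rot: [-0.0, 0.976, 0.217, -0.0]
wrist_force: [-0.3, 0.6, -2.4]
gripper_width: 39.3
gripper_force: 30.0
```

Emit:
arm_command --pt "0 0 0.3 0 0 0 0.8" --pt "0 0 0.6 0 0 0 0.8" --pt "0 0 0.8 0 0 0 0.8" --pt "0 0 0.8 0 0 0 0.8"

```text
time: 6.92
eef_pos: [550.4, -249.1, 92.6]
ee_rot: [-0.0, 0.976, 0.217, -0.0]
wrist_force: [0.3, -0.1, -2.2]
gripper_width: 39.1
gripper_force: 30.0
```

Emit:
arm_command --pt "0 0 0.1 0 0 0 0.8" --pt "0 0 0.2 0 0 0 0.8" --pt "0 0 0.2 0 0 0 0.8"

```text
time: 7.3
eef_pos: [550.6, -249.2, 91.0]
ee_rot: [0.0, 0.976, 0.217, 0.0]
wrist_force: [-0.2, -0.1, -0.3]
gripper_width: 38.9
gripper_force: 30.0
```

Emit:
arm_command --pt "0 0 0.1 0 0 0 0.8" --pt "0 0 0.1 0 0 0 0.8"

```text
time: 7.55
eef_pos: [550.6, -249.2, 91.0]
ee_rot: [0.0, 0.976, 0.217, 0.0]
wrist_force: [-2.1, 0.2, 5.4]
gripper_width: 39.3
gripper_force: 30.0
```

Emit:
arm_command --pt "0 0 0 0 0 0 0.6" --pt "0 0 0 0 0 0 0.3" --pt "0 0 0 0 0 0 0" --pt "0 0 0 0 0 0 0" --pt "0 0 -2 0 0 0 0" --pt "0 0 -5 0 0 0 0" --pt "0 0 -9 0 0 0 0" --pt "0 0 -11 0 0 0 0" --pt "0 0 -11 0 0 0 0"

```text
time: 8.68
eef_pos: [551.4, -249.5, 201.3]
ee_rot: [0.001, 0.976, 0.217, 0.002]
wrist_force: [0.4, -0.3, -0.6]
gripper_width: 91.4
gripper_force: 0.0
```

Run:
```python
from h import *
s=st();print(go((586.5,237.5,160)),s['qpos'])
```

```text
t 8.675 pos [ 551.4 -249.5  201.3] q [0.0012 0.9761 0.2172 0.0015] F [ 0.4 -0.3 -0.6] w 91.40569647767285 0.0
[ 23.82 -42.63   4.06] [-4.43908760e-01  3.85430478e-01  1.54541662e+00 -7.14766586e-05
  1.20681374e+00  6.89105454e-01]
```

Emit:
arm_command --pt "2.7 -4.8 0 0 0 -0.7 0" --pt "5.4 -9.6 0 0 0 -1.4 0" --pt "8.1 -14.4 0 0 0 -2.1 0" --pt "10.8 -19.2 0 0 0 -2.8 0" --pt "13.5 -24 0 0 0 -3.5 0" --pt "16.2 -28.8 0 0 0 -4.2 0" --pt "18.9 -33.6 0 0 0 -4.9 0" --pt "21.6 -38.4 1 0 0 -5.7 0" --pt "23.8 -42.7 3 0 0 -5.7 0" --pt "23.8 -42.7 3 0 0 -5.7 0"

```text
time: 9.93
eef_pos: [583.1, 241.1, 165.8]
ee_rot: [-0.001, 0.753, 0.658, -0.003]
wrist_force: [0.2, -0.4, -0.5]
gripper_width: 91.4
gripper_force: 0.0
```

Emit:
arm_command --pt "0 0 0 0 0 0 0.3" --pt "0 0 0 0 0 0 0.5"

```text
time: 10.18
eef_pos: [585.3, 237.2, 169.9]
ee_rot: [0.0, 0.755, 0.656, -0.0]
wrist_force: [0.5, -0.7, 0.1]
gripper_width: 74.3
gripper_force: 0.0
```

Run:
```python
from h import *
from m2 import fit
s=st();q=s['ee_rot'];m=R.from_quat([q[1],q[2],q[3],q[0]]).as_matrix();print('tool y ang',np.degrees(np.arctan2(m[1,1],m[0,1])),go((586.5,237.5,92)))
t=shot('top');p=shot('scene','scene2')
im=cv2.imread('pics/scene2.png')
a=cv2.resize(im[235:305,330:400],(400,400),interpolation=2);b=cv2.resize(im[170:250,190:270],(400,400),interpolation=2)
cv2.imwrite('pics/crop3.png',np.hstack([a,b]))
for n,p in(('top',t),('scene',p)): print(n,'seated disc z64',fit(p,(551,-249),64,0,54),'collar z96',fit(p,(551,-249),96,15,20))
```

```text
t 10.175 pos [585.3 237.2 169.9] q [ 2.000e-04  7.547e-01  6.560e-01 -0.000e+00] F [ 0.5 -0.7  0.1] w 74.31694647851045 0.0
tool y ang -8.001762506566484 [0.05 0.12 7.79]
top seated disc z64 [  42.  550. -246.] collar z96 [  50.5  551.  -247. ]
scene seated disc z64 [  25.  554. -249.] collar z96 [  37.9  554.  -249. ]
```

View pics/crop3.png

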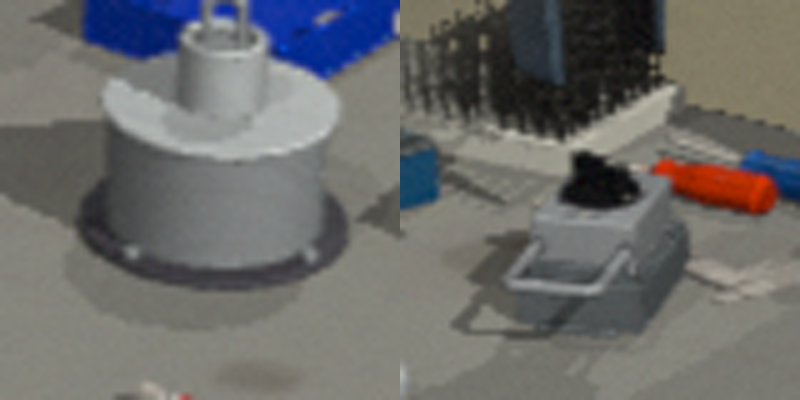

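Left crop: cover fully seated and level, with the staple through the collar at about (227,20). Right crop: the lock with its dial at (600,185), and the fingers above it. Now I go down onto the bar and close.

Emit:
arm_command --pt "0.05 0.1 3 0 0 0 0.5" --pt "0.05 0.1 6 0 0 0 0.5" --pt "0.05 0.1 7.2 0 0 0 0.5" --pt "0.05 0.1 7.7 0 0 0 0.5" --pt "0.05 0.1 7.7 0 0 0 0.5"

```text
time: 10.9
eef_pos: [586.6, 238.8, 93.4]
ee_rot: [0.0, 0.754, 0.656, 0.001]
wrist_force: [-0.7, 0.3, -0.2]
gripper_width: 45.5
gripper_force: 0.0
```

Emit:
arm_command --pt "0 0 0 0 0 0 0.7" --pt "0 0 0 0 0 0 0.85" --pt "0 0 0 0 0 0 1" --pt "0 0 0 0 0 0 1" --pt "0 0 0 0 0 0 1"

```text
time: 11.52
eef_pos: [587.1, 239.0, 93.1]
ee_rot: [0.001, 0.754, 0.657, 0.001]
wrist_force: [2.7, -0.1, 1.1]
gripper_width: 12.0
gripper_force: 30.0
```

Run:
```python
from h import *
s=st();print(s['torque'])
```

```text
t 11.525 pos [587.1 239.   93.1] q [7.000e-04 7.542e-01 6.567e-01 1.000e-03] F [ 2.7 -0.1  1.1] w 11.979224523265238 29.999839961528778
[-0.04300738 -0.56964179 -0.00058288]
```

Emit:
arm_command --pt "0 0 0 0 0 0.5 1" --pt "0 0 0 0 0 1 1" --pt "0 0 0 0 0 1 1"

```text
time: 11.9
eef_pos: [587.1, 238.8, 93.1]
ee_rot: [0.001, 0.808, 0.589, 0.001]
wrist_force: [3.1, -1.5, 0.1]
gripper_width: 11.6
gripper_force: 30.0
```

```bash
python3 -c "
from h import *
s=st();print(s['torque'])"
```

```text
t 11.9 pos [587.1 238.8  93.1] q [6.000e-04 8.083e-01 5.888e-01 9.000e-04] F [ 3.1 -1.5  0.1] w 11.590409908038668 30.00048279762268
[-0.19859118 -0.67137307  0.06726283]
```

Emit:
arm_command --pt "0 0 0 0 0 0.5 1" --pt "0 0 0 0 0 1 1" --pt "0 0 0 0 0 1 1"

```text
time: 12.28
eef_pos: [587.0, 239.0, 93.1]
ee_rot: [0.0, 0.856, 0.517, 0.001]
wrist_force: [3.1, 0.2, 0.7]
gripper_width: 11.7
gripper_force: 30.0
```

```bash
python3 -c "
from h import *
s=st();print(s['torque'])"
```

```text
t 12.275 pos [587.  239.   93.1] q [4.000e-04 8.562e-01 5.166e-01 1.000e-03] F [3.1 0.2 0.7] w 11.658065036920922 30.000589191913605
[-0.15958492 -0.9044236   0.01554107]
```

Emit:
arm_command --pt "0 0 0 0 0 0.5 1" --pt "0 0 0 0 0 1 1" --pt "0 0 0 0 0 1.5 1" --pt "0 0 0 0 0 2 1" --pt "0 0 0 0 0 2.5 1" --pt "0 0 0 0 0 3 1" --pt "0 0 0 0 0 3 1"

```text
time: 13.15
eef_pos: [587.6, 238.6, 93.2]
ee_rot: [0.001, 0.961, 0.277, 0.002]
wrist_force: [5.3, -1.4, 0.4]
gripper_width: 11.5
gripper_force: 30.0
```

```bash
python3 -c "
from h import *
s=st();print(s['torque'])"
```

```text
t 13.15 pos [587.6 238.6  93.2] q [5.000e-04 9.607e-01 2.774e-01 1.600e-03] F [ 5.3 -1.4  0.4] w 11.486976931669902 30.001240968704224
[-0.28858752 -1.04723754  0.01393839]
```

Emit:
arm_command --pt "0 0 0 0 0 0.5 1" --pt "0 0 0 0 0 1 1" --pt "0 0 0 0 0 1 1"

```text
time: 13.52
eef_pos: [587.7, 238.4, 93.2]
ee_rot: [0.001, 0.981, 0.193, 0.002]
wrist_force: [5.4, -2.7, 0.8]
gripper_width: 11.5
gripper_force: 30.0
```

```bash
python3 -c "
from h import *
s=st();print(s['torque'])"
```

```text
t 13.525 pos [587.7 238.4  93.2] q [6.000e-04 9.812e-01 1.928e-01 1.700e-03] F [ 5.4 -2.7  0.8] w 11.512096934194108 30.001603960990906
[-0.45860336 -1.08454052 -0.01627898]
```

Emit:
arm_command --pt "0 0 0 0 0 0 0.8" --pt "0 0 0 0 0 0 0.5" --pt "0 0 0 0 0 0 0.5" --pt "0 0 -3 0 0 0 0.5" --pt "0 0 -8 0 0 0 0.6" --pt "-4 -1 -10 0 0 0 0.8" --pt "-8 -4 -10 0 0 0 1" --pt "-12 0 -10 0 0 0 1" --pt "-16 0 -10 0 0 0 1" --pt "-16 0 -10 0 0 0 1"

```text
time: 14.78
eef_pos: [435.0, 177.6, 192.8]
ee_rot: [0.0, 0.981, 0.192, -0.001]
wrist_force: [0.9, -0.1, -0.4]
gripper_width: 0.6
gripper_force: 0.0
```

Run:
```python
from h import *
s=st();t=shot('top','top4');p=shot('scene','scene4');q=s['ee_rot']
a=cv2.resize(cv2.imread('pics/top4.png')[160:250,130:205],(333,400),interpolation=2);b=cv2.resize(cv2.imread('pics/scene4.png')[175:250,190:265],(400,400),interpolation=2)
cv2.imwrite('pics/crop4.png',np.hstack([a,b]));print(np.degrees(2*np.arctan2(q[2],q[1])),go((517.1,209.8,49)))
```

```text
t 14.775 pos [435.  177.6 192.8] q [ 1.000e-04  9.815e-01  1.915e-01 -1.100e-03] F [ 0.9 -0.1 -0.4] w 0.5590490168020528 0.0
22.086290073506017 [ 8.46  0.11 14.43]
```

View pics/crop4.png

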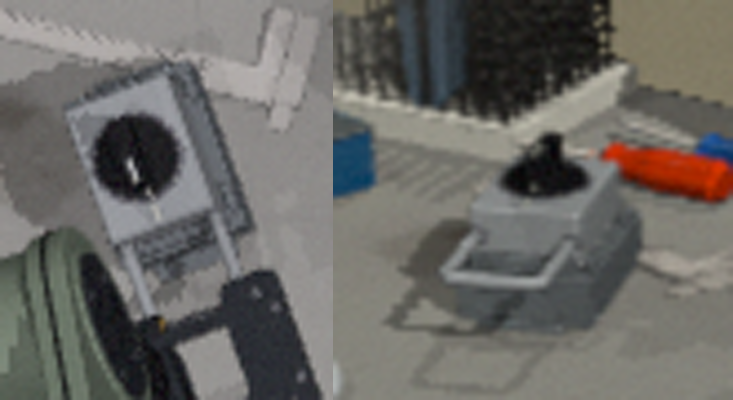

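Top crop: the pointer line, (128,152) to (138,185), points along the lock's axis to the white mark at (155,210), so the dial is in notch 0. Next I insert the closed fingers into the shackle loop.

Emit:
arm_command --pt "4 0.1 0 0 0 0 1" --pt "8.5 0.1 0 0 0 0 1" --pt "8.5 0.1 2 0 0 0 1" --pt "8.5 0.1 6 0 0 0 1" --pt "8.5 0.1 9 0 0 0 1" --pt "8.5 0.1 11 0 0 0 1" --pt "8.5 0.1 12.5 0 0 0 1" --pt "8.5 0.1 13.6 0 0 0 1" --pt "8.5 0.1 14.2 0 0 0 1" --pt "8.5 0.1 14.2 0 0 0 1"

```text
time: 16.12
eef_pos: [517.1, 209.8, 50.7]
ee_rot: [0.0, 0.981, 0.192, 0.0]
wrist_force: [-0.3, -0.4, -0.1]
gripper_width: 0.4
gripper_force: 0.0
```

Run:
```python
from h import *
s=st();p=shot('scene','scene5');print(go((587.5,238.5,49)))
cv2.imwrite('pics/crop5.png',cv2.resize(cv2.imread('pics/scene5.png')[165:255,180:270],(500,500),interpolation=2))
```

```text
t 16.125 pos [517.1 209.8  50.7] q [0.     0.9815 0.1916 0.    ] F [-0.3 -0.4 -0.1] w 0.3545109179532759 0.0
[ 7.58 -0.02  0.21]
```

View pics/crop5.png

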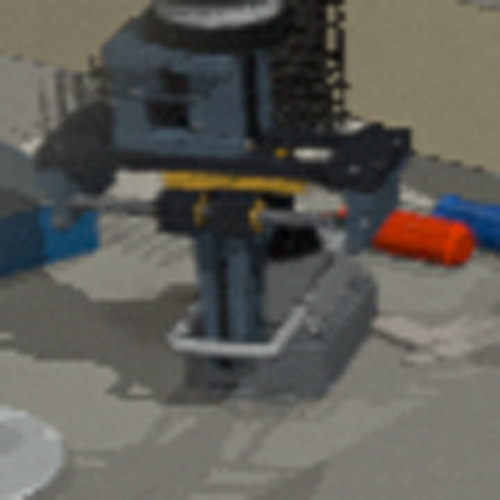

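The closed fingers stand inside the loop, behind the cross bar at (235,347), with no contact force. Now I pull.

Emit:
arm_command --pt "-0.4 0 0 0 0 0 1" --pt "-0.8 0 0 0 0 0 1" --pt "-1.2 0 0 0 0 0 1" --pt "-1.5 0 0 0 0 0 1" --pt "-1.8 0 0 0 0 0 1" --pt "-2.1 0 0 0 0 0 1" --pt "-2.4 0 0 0 0 0 1"

```text
time: 17.05
eef_pos: [494.7, 200.7, 50.8]
ee_rot: [0.0, 0.981, 0.192, 0.0]
wrist_force: [1.7, 0.6, 1.5]
gripper_width: 0.5
gripper_force: 1.0
```

Emit:
arm_command --pt "-0.2 0 0 0 0 0 1" --pt "-0.4 0 0 0 0 0 1" --pt "-0.4 0 0 0 0 0 1"

```text
time: 17.42
eef_pos: [491.2, 199.3, 50.8]
ee_rot: [-0.0, 0.981, 0.192, 0.0]
wrist_force: [2.0, 1.5, 1.6]
gripper_width: 0.6
gripper_force: 1.2
```

Emit:
arm_command --pt "-0.2 0 0 0 0 0 1" --pt "-0.3 0 0 0 0 0 1" --pt "-0.3 0 0 0 0 0 1"

```text
time: 17.8
eef_pos: [490.9, 199.3, 51.2]
ee_rot: [-0.001, 0.982, 0.191, 0.003]
wrist_force: [8.3, 3.2, -1.2]
gripper_width: 0.4
gripper_force: 3.8
```

Emit:
arm_command --pt "-0.2 0 0 0 0 0 1" --pt "-0.2 0 0 0 0 0 1"

```text
time: 18.05
eef_pos: [490.8, 199.2, 51.4]
ee_rot: [-0.001, 0.982, 0.191, 0.005]
wrist_force: [10.9, 4.5, -5.0]
gripper_width: 0.8
gripper_force: 5.5
```

Emit:
arm_command --pt "1.2 0 0 0 0 0 1" --pt "1.2 0 0 0 0 0 1" --pt "1.2 0 -3 0 0 0 1" --pt "1.2 0 -8 0 0 0 1" --pt "1.2 0 -13 0 0 0 0.5" --pt "5 0 -13 0 0 0 0" --pt "10 0 -13 0 0 0 0" --pt "10 0 -13 0 0 0 0"

```text
time: 19.05
eef_pos: [580.2, 235.3, 179.3]
ee_rot: [0.0, 0.981, 0.192, -0.001]
wrist_force: [-0.2, -0.7, 0.2]
gripper_width: 37.3
gripper_force: 0.0
```

Run:
```python
from h import *
st();print(go((581,235.7,61)))
```

```text
t 19.05 pos [580.2 235.3 179.3] q [ 2.000e-04  9.815e-01  1.915e-01 -9.000e-04] F [-0.2 -0.7  0.2] w 37.32124961585764 0.0
[ 0.11 -0.   11.83]
```

Emit:
arm_command --pt "0.1 0 0 0 0 0 0" --pt "0.1 0 0 0 0 0 0" --pt "0.1 0 0 0 0 0 0" --pt "0.1 0 2 0 0 0 0" --pt "0.1 0 5 0 0 0 0" --pt "0.1 0 8 0 0 0 0" --pt "0.1 0 10 0 0 0 0" --pt "0.1 0 11.2 0 0 0 0" --pt "0.1 0 11.8 0 0 0 0" --pt "0.1 0 11.8 0 0 0 0"

```text
time: 20.3
eef_pos: [580.1, 235.3, 63.0]
ee_rot: [0.0, 0.981, 0.192, 0.0]
wrist_force: [0.5, 0.3, -0.6]
gripper_width: 91.3
gripper_force: 0.0
```

Emit:
arm_command --pt "0 0 0 0 0 0 0.2" --pt "0 0 0 0 0 0 0.4" --pt "0 0 0 0 0 0 0.6" --pt "0 0 0 0 0 0 0.6" --pt "0 0 0 0 0 0 0.6"

```text
time: 20.92
eef_pos: [580.3, 235.3, 63.1]
ee_rot: [0.0, 0.981, 0.192, 0.0]
wrist_force: [0.3, 0.7, 3.0]
gripper_width: 63.4
gripper_force: 30.0
```

Emit:
arm_command --pt "0 0 -1 0 0 0 0.7" --pt "0 0 -2 0 0 0 0.7" --pt "0 0 -4 0 0 0 0.7" --pt "0 0 -7 0 0 0 0.7" --pt "0 0 -10 0 0 0 0.7" --pt "0 0 -13 0 0 0 0.7" --pt "0 0 -14 0 0 0 0.7" --pt "0 0 -14 0 0 0 0.7"

```text
time: 21.92
eef_pos: [579.6, 235.2, 202.7]
ee_rot: [0.0, 0.981, 0.192, -0.0]
wrist_force: [-0.2, -0.8, -6.0]
gripper_width: 63.5
gripper_force: 30.0
```

Run:
```python
from h import *
s=st();print(s['torque'],s['qpos']);print(go((550.5-6*.926,-249-6*.378,200)))
p=shot('scene','scene6')
cv2.imwrite('pics/crop6.png',cv2.resize(cv2.imread('pics/scene6.png')[135:255,170:290],(500,500),interpolation=2))
```

```text
t 21.925 pos [579.6 235.2 202.7] q [ 0.000e+00  9.815e-01  1.915e-01 -2.000e-04] F [-0.2 -0.8 -6. ] w 63.5229046629861 29.997425079345703
[ 0.07281097 -0.04404315 -0.01581051] [ 3.67155075e-01  4.18114310e-01  1.48944074e+00 -2.52917402e-06
  1.23453293e+00  1.55247067e+00]
[-21.5   43.78   0.28]
```

View pics/crop6.png

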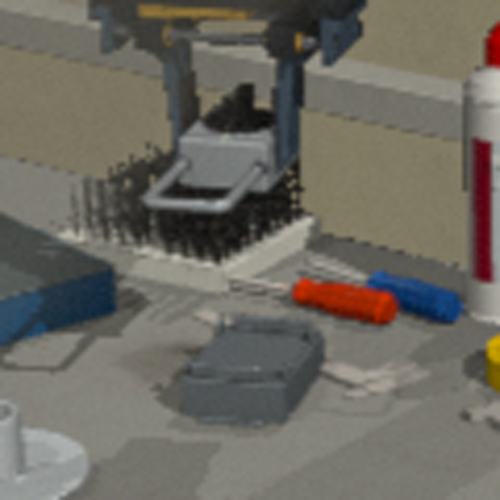

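The lock hangs level in the grip, open, clear of the empty cradle at (250,365). I carry it to the pot.

Emit:
arm_command --pt "-1.1 2.2 0 0 0 0 0.7" --pt "-3.2 6.6 0 0 0 0 0.7" --pt "-5.4 11 0 0 0 0 0.7" --pt "-8.1 16.4 0 0 0 0 0.7" --pt "-10.8 21.9 0 0 0 0 0.7" --pt "-13.5 27.4 0 0 0 0 0.7" --pt "-16.2 32.9 0 0 0 0 0.7" --pt "-18.3 37.3 0 0 0 0 0.7" --pt "-20.5 41.6 0 0 0 0 0.7" --pt "-21.5 43.8 0 0 0 0 0.7"

```text
time: 23.22
eef_pos: [543.5, -254.2, 201.3]
ee_rot: [-0.001, 0.982, 0.19, -0.001]
wrist_force: [-0.5, 0.0, -6.0]
gripper_width: 63.6
gripper_force: 30.0
```

Emit:
arm_command --pt "0 0 0 0 0 0 0.7" --pt "0 0 1 0 0 0 0.7" --pt "0 0 2 0 0 0 0.7" --pt "0 0 2.7 0 0 0 0.7" --pt "0 0 3 0 0 0 0.7" --pt "0 0 3 0 0 0 0.7" --pt "0 0 3 0 0 0 0.7"

```text
time: 24.1
eef_pos: [545.7, -251.4, 173.1]
ee_rot: [0.0, 0.981, 0.192, 0.0]
wrist_force: [-0.3, 0.3, -5.3]
gripper_width: 63.7
gripper_force: 30.0
```

Run:
```python
from h import *
s=st();print(s['torque']);p=shot('scene','scene7')
cv2.imwrite('pics/crop7.png',cv2.resize(cv2.imread('pics/scene7.png')[160:300,290:430],(600,600),interpolation=2))
```

```text
t 24.1 pos [ 545.7 -251.4  173.1] q [3.000e-04 9.815e-01 1.916e-01 3.000e-04] F [-0.3  0.3 -5.3] w 63.67818262948578 29.99746173620224
[ 0.04084966 -0.11741494  0.01359472]
```

View pics/crop7.png

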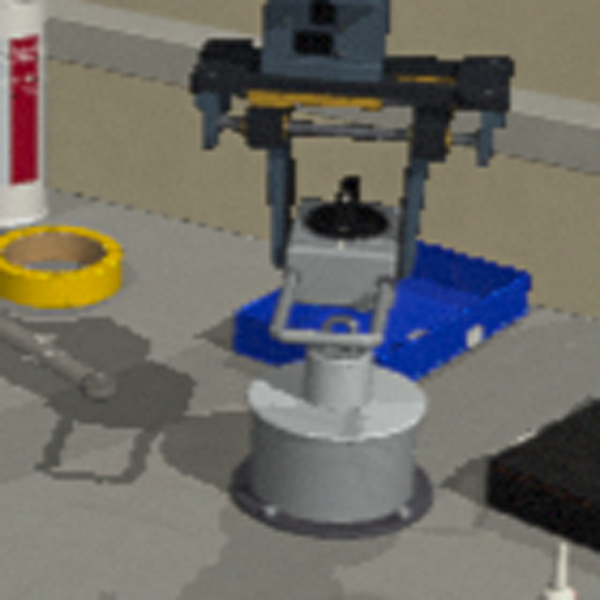

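The lock is level with the shackle out, and its body is over the staple at (340,325), with its underside about 20 mm clear. The cover is seated. I hand the job in.

```bash
python3 -c "
from station import arm
print(arm.close_job())"
```

```text
the job is handed in; nothing more can be done
None
```

The job is handed in at about 24 s of the 72 s: the cover is seated level with the staple through its collar, the dial is at the mark with the shackle pulled to its stop, and the open padlock is held level about 20 mm above the staple; the hand-in gave no verdict.

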